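# Load a paint jar into the sloping jar chute

### The arm

A 6-joint arm with a two-finger parallel gripper is mounted at the origin on the work surface. World frame = base frame: x ahead of the robot, y to its left, z up, the work surface at z = 0. Lengths are in m, angles in rad, forces in N, time in s.
With the tool pointing down it reaches from about 0.425 to 0.95 m from the base axis. Payload 3.5 kg.
Tool frame: the origin (TCP) lies on the centre line of the jaws, within the pads' length; the fingertips stand 17 mm ahead of it and the grasp point (between the pads) lies 2 mm behind it; z points along the fingers, y is the line along which they close (so a half turn about z gives the same grasp; the last joint's range is limited). The gripper opens to 85 mm and grips with 20 to 120 N. Pads are 22 mm wide; open, the fingers measure 114 mm over their backs; the gripper's body (76 mm by 85 mm) begins 54 mm behind the grasp point. The pads swing forward as they close: fully open they stand 13 mm farther back than shut.
Start: joints at [-1.25, 0.286, 1.577, -0, 1.279, -0.15], TCP at [0.306, -0.602, 0.248] pointing down, gripper open.
Joint ranges: [-2.77, 2.77], [-0.9, 2.22], [0.21, 2.48], [-1.53, 4.67], [0.24, 2.81], [-2.84, 2.84]. Speed limits (rad/s): [2.79, 2.79, 3.14, 3.14, 3.14, 3.14].

### API

Orientations are given as a unit quaternion [x, y, z, w].
In Python, from plant import ctrl gives the robot as it stands. The module is installed in compiled form; this text tells all that it offers.
- The arm moves only by the tool drive_tool, never from a script. Its argument "moves" is a list of rows, each a list of 3 entries, a list of its own where there are three numbers: the turn, a rotation vector about the tool's x, y, z in rad, then the shift along the tool's x, y, z in m, then the finger opening in m, from 0 to 0.0854. A call has 1 to 5 rows; each row shifts and turns the commanded pose from where the row before left it, along the tool's axes as they then stand; what a row does not reach is not made up. A row lasts 1/8 s, in which the tool goes at most 62.5 mm and 10.7 degrees, less where a joint would pass 70% of its speed; a pose out of reach is approached as far as the arm can. A call with a gripper value outside its range is refused whole. The fingers move at their own pace and stop on an object; "grip_force" is the grip in N (left out, the last holds). Time passes only in rows, so rows that do not move let the fingers close. It gives the time, the measured TCP pose, the force, the opening and the grip force at its end, in the units of the state.
- ctrl.get_state(): the state, without advancing time (a new reading comes with each control period).
- ctrl.read_camera(name): name is "scene" or "top"; returns a dict with "image" (400x640x3 uint8, red, green, blue), "fx", "fy", "cx", "cy" (pixels), "R" (3x3) and "t" (3): a world point X has camera coordinates R X + t. Camera axes: x right, y down, z forward; pixel columns grow to the right and rows downward; lengths in m; the calibration is good to about 2 mm. A picture is of the moment at which its call begins. There is no depth.
- ctrl.sign_off(): hands the job in; it is judged then, once.
The state is a dict: "time": time; "qpos": joint angles; "dq": joint speeds; "joint_efforts": joint torques, N m; "eef_pos": TCP position; "tcp_rot": TCP orientation; "contact_force": force on the tool from outside, world axes, zero at the start; "wrist_torque": the same for the moment, N m; "opening": opening from 0.0 (shut) to 1.0 (fully open); "finger_force": force on a finger pad.
Only numpy, scipy, OpenCV 4.12 (cv2) and the standard library are available. Lean on these libraries where they do the work, as an engineer would, in place of code of your own. Each camera call takes 0.05 s, during which the arm holds its last target. There are 200 camera calls.

### The job

At the marbling stall, take the slim paint jar from its wooden rest and feed it into the open upper end of the sloping chute, lying across the runners with its lid on the same side as the lids of the two jars already in there. Set it down gently rather than dropping it, and let it roll down under the guard bars until it rests against the waiting jars. Leave the stout jar on its own rest.

Things in the scene. Friction and masses are not known exactly. Their poses are not given: they have to be found in the camera images.
- slim_jar: The jar to load: closed, 48 mm diameter, 90 mm long, about 0.2 kg, dark blue with a brown paper band and a 16 mm aluminium lid of the same diameter on one end. It lies, turned any way, on a wooden rest: an 8 mm board with 6 mm battens along the jar, within 24 mm of its centre line. Origin: its middle, on the axis, 32 mm over the table. Its y axis points along the jar to the lid; x and z roll with it.
- slim_jar_lid (a point): Centre of the outer face of the slim jar's lid, 45 mm from the jar's origin along its y axis. In the chute it must be on the chute's +y side, as the waiting jars' lids are.
- chute: Wooden chute 340 x 132 mm. Origin: table, under its centre; x along it to the high open end, y across, z up. Runner tops at z = 60 mm at x = 0, rising 7 deg; between them a 44 mm gap that fingers can enter. 112 mm between cheeks, which rise 30 mm over the runners. Open above from x = 0 to 170; steel guard bars before that. Set down at x = 85, y = 0 (jar axis z = 95) it rolls freely to x = -46.
- stout_jar: A bystander to leave alone: the other jar lying on a rest, of the same materials but fatter and shorter, 62 mm in diameter and 64 mm long. Origin: its middle, on its axis, about 39 mm above the table; y axis towards its lid.
Not all that is in view belongs to the job. What is shaped like the slim_jar but pink or red is not meant.

How it is judged:
On the way:
1. the slim jar is in the open upper part of the chute, across the runners, with its lid on the right side (x of slim_jar in the frame of chute between 0.01 and 0.16 m and contact force between slim_jar and chute above 0.1 N and z of slim_jar in the frame of chute below 0.12 m and y of slim_jar_lid in the frame of chute above 0.025 m).
At the end, for the whole second after the job is handed in: The slim jar is at rest under the guard bars against the waiting jars (axis at chute x -65 to -28 mm, within 20 mm of the centre line and 15 degrees of square across), lid to the +y side like theirs; the stout jar is within 30 mm of its start (x of slim_jar in the frame of chute between -0.065 and -0.028 m and y of slim_jar in the frame of chute between -0.02 and 0.02 m and z of slim_jar in the frame of chute between 0.068 and 0.09 m and y of slim_jar_lid in the frame of chute above 0.02 m and angle between the y axis of slim_jar and the y axis of chute, either way round below 0.26 rad and linear speed of slim_jar below 0.02 m/s and distance of stout_jar from where it was at the start of the episode below 0.03 m); the robot touches nothing.
It fails at once if the slim jar is dropped: out of the fingers over the chute with its axis more than 130 mm above the table (contact force between the fingers and slim_jar below 0.02 N and z of slim_jar in the frame of chute above 0.13 m and horizontal distance between slim_jar and chute below 0.19 m).
It fails at once if the stout jar is moved more than 30 mm (distance of stout_jar from where it was at the start of the episode above 0.03 m).
It also fails if it takes over 35 s, if anything falls off the work surface, if the arm or the gripper's body presses on something with over 40 N, if the wrist force passes 120 N, or if a joint passes its speed limit or range.

## Working session

There is one attempt and no reset: what is moved stays moved. The work goes in short steps, Python scripts to look and compute and a tool call to move; the robot and the scene stay as the last step left them, time stands still between calls to the robot, and variables do not carry over. Pictures are saved under pics/ and viewed, at most 10 in all, crops included, and the job is handed in when it is done.

Besides the shell and the picture viewer there is one more tool, called as a command line: name --argument value ..., lists and objects as JSON in quotes. drive_tool: Moves the arm, as the interface text tells. Its arguments: {"type":"object","properties":{"moves":{"type":"array","items":{"type":"array"}},"grip_force":{"type":"number"}},"required":["moves"]}

```bash
mkdir -p pics; cat > h.py <<'E'
import numpy as np, cv2, pickle
from plant import ctrl
def cam(n):
    c=ctrl.read_camera(n); c['R']=np.array(c['R']);c['t']=np.array(c['t']); return c
def ray(c,u,v,z):
    d=c['R'].T@np.array([(u-c['cx'])/c['fx'],(v-c['cy'])/c['fy'],1]); o=-c['R'].T@c['t']
    return o+d*(z-o[2])/d[2]
def proj(c,X):
    p=c['R']@np.array(X)+c['t']; return np.array([c['fx']*p[0]/p[2]+c['cx'],c['fy']*p[1]/p[2]+c['cy']])
E
python3 - <<'E'
from h import *
for n in('top','scene'):
    c=cam(n); cv2.imwrite(f'pics/{n}0.png',c['image'][:,:,::-1]); pickle.dump(c,open(n+'.pkl','wb')); print(n,-c['R'].T@c['t'],c['fx'],c['R'])
print(ctrl.get_state())
E
```

```text
top [ 0.19426795 -0.03871044  1.41376778] 478.1649767196211 [[ 0.02840932 -0.99955694 -0.00887872]
 [-0.98527431 -0.02650297 -0.16891457]
 [ 0.16860442  0.01354672 -0.9855907 ]]
scene [1.42628602 0.150372   0.77636454] 458.0824015562793 [[-0.18752296  0.98209502 -0.01801419]
 [ 0.57334125  0.09454678 -0.81384318]
 [-0.79756815 -0.16294256 -0.58080528]]
{'time': 0.1, 'qpos': array([-1.24999163e+00,  2.87115470e-01,  1.57805316e+00, -7.62208422e-08,
        1.27861640e+00, -1.50025183e-01]), 'dq': array([ 0.00134306,  0.0003399 , -0.00357991, -0.00027776, -0.00068194,
       -0.00089185]), 'joint_efforts': array([ 1.13730486e-03, -4.07288826e+01, -2.93699294e+01, -1.21193889e-04,
        3.37836755e-03, -3.77564518e-06]), 'eef_pos': array([ 0.3060269 , -0.60100162,  0.24704765]), 'tcp_rot': array([ 9.72417055e-01,  2.33246373e-01, -9.35257545e-05, -1.09218959e-03]), 'contact_force': array([-0.79704319, -0.72654567, -0.29378426]), 'wrist_torque': array([0.00568364, 0.03972402, 0.02083012]), 'finger_force': 0.0, 'opening': 0.9968520221500133}
```

View pics/top0.png

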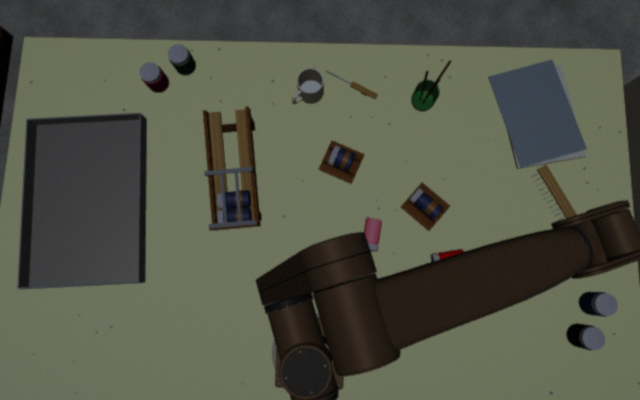

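View pics/scene0.png

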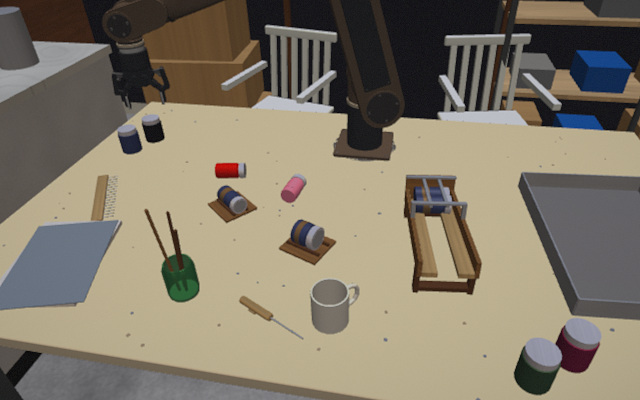

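The top view shows the chute at (232,168), with its open end towards the top of the image and the waiting jars' lids on the left at (222,207). Candidates for the slim jar in the top view:
- blue jar on a rest at (343,160)
- blue jar on a rest at (427,204)
- pink (373,232) and red (448,256) lookalikes, ruled out by colour
- standing dark jars at (600,303) and (590,338), ruled out because they aren't on a rest

I'll check the two blue ones in a close crop.

```bash
python3 - <<'E'
from h import *
c=pickle.load(open('top.pkl','rb'));im=c['image'][:,:,::-1]
im=cv2.convertScaleAbs(im,alpha=1.8)
a=cv2.resize(im[130:240,310:460],None,fx=5,fy=5,interpolation=cv2.INTER_CUBIC)
cv2.imwrite('pics/crop1.png',a)
b=cv2.resize(im[95:240,190:270],None,fx=4,fy=4,interpolation=cv2.INTER_CUBIC)
cv2.imwrite('pics/crop2.png',b)
E
```

```text
(no output)
```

View pics/crop1.png

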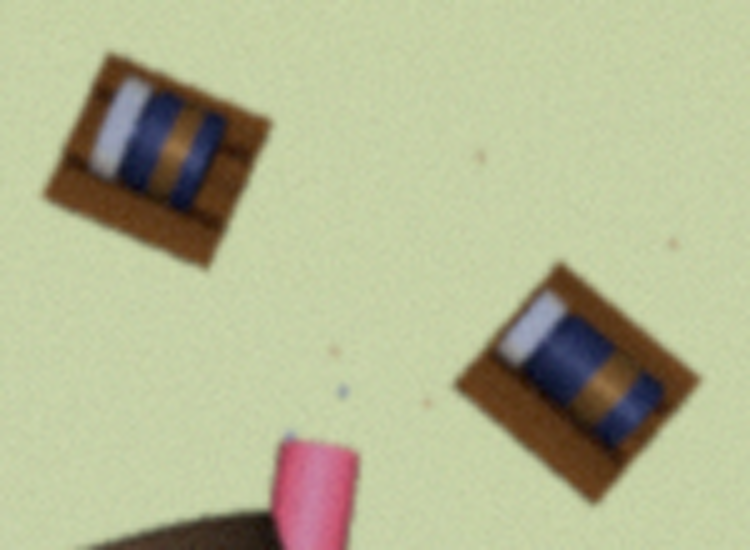

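View pics/crop2.png

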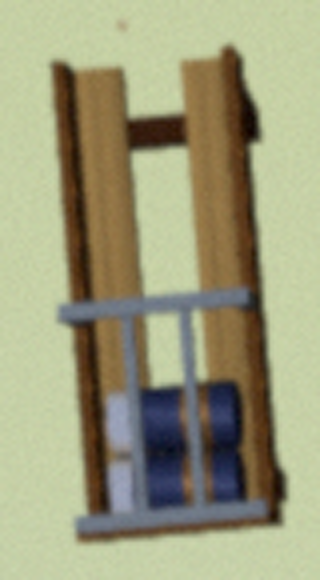

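The right-hand jar (427,204) is long and slim, with its lid to the upper left. The left one (343,160) is the short, fat stout jar. The waiting jars' lids point left (chute +y), and the runners' upper ends are at about (205,112)-(246,110). Next I'll cast these points into the world.

```bash
python3 - <<'E'
from h import *
c=pickle.load(open('top.pkl','rb'));s=pickle.load(open('scene.pkl','rb'))
def px(u,v,f,x0,y0): return (u+.5)/f-.5+x0,(v+.5)/f-.5+y0
A=lambda u,v:px(u,v,5,310,130)
L=ray(c,*A(524,321),.032);B=ray(c,*A(640,415),.032)
print('jar lid',L,'end',B,'len',np.linalg.norm(L-B),'mid',(L+B)/2,'ang',np.degrees(np.arctan2(*(L-B)[[1,0]])))
# mask of jar: blue+lid in each view for check
C=lambda u,v:px(u,v,4,190,95)
t7=np.tan(np.radians(7))
tl,tr=ray(c,*C(124,70),.081),ray(c,*C(183,62),.081)
top=(tl+tr)/2
def low(u,v):
    z=.06
    for _ in range(20):
        P=ray(c,*C(u,v),z); z=.081-t7*np.linalg.norm((P-top)[:2])
    return P
bl,br=low(146,375),low(206,371)
bot=(bl+br)/2
print(top,bot,'gaps',np.linalg.norm(tl-tr),np.linalg.norm(bl-br))
ax=(top-bot)[:2];ax/=np.linalg.norm(ax);yy=np.array([-ax[1],ax[0]])
o=top[:2]-.17*ax
print('chute o',o,'yaw',np.degrees(np.arctan2(ax[1],ax[0])))
W=lambda x,y,z:np.r_[o+x*ax+y*yy,z]
im=np.concatenate([cv2.resize(i['image'][y:y+130,x:x+w,::-1],None,fx=4,fy=4) for i,y,x,w in((c,100,190,90),(s,170,390,100))],1)
im=cv2.convertScaleAbs(im,alpha=1.5)
def dot(X,col):
    for i,y,x,w,off in((c,100,190,90,0),(s,170,390,100,360)):
        p=((proj(i,X)-[x,y]+.5)*4-.5); cv2.circle(im,(int(p[0])+off,int(p[1])),2,col,-1)
for x in(-.17,0,.085,.17):
    z=.06+t7*x
    for y in(-.022,.022): dot(W(x,y,z),(0,255,0))
    for y in(-.066,.066): dot(W(x,y,z+.03),(0,0,255))
cv2.imwrite('pics/ov.png',im)
for X in(L,B): print(proj(s,X))
E
```

```text
jar lid [ 0.46342158 -0.29474754  0.032     ] end [ 0.40943143 -0.36196689  0.032     ] len 0.08621703589332756 mid [ 0.4364265  -0.32835721  0.032     ] ang 51.228788273927314
[0.68585509 0.25796045 0.081     ] [0.46278557 0.23345199 0.05331564] gaps 0.04349485783525347 0.04366220192019468
chute o [0.51687195 0.23939442] yaw 6.269891912912036
[238.57995336 206.31317445]
[222.84647574 193.26108504]
```

View pics/ov.png

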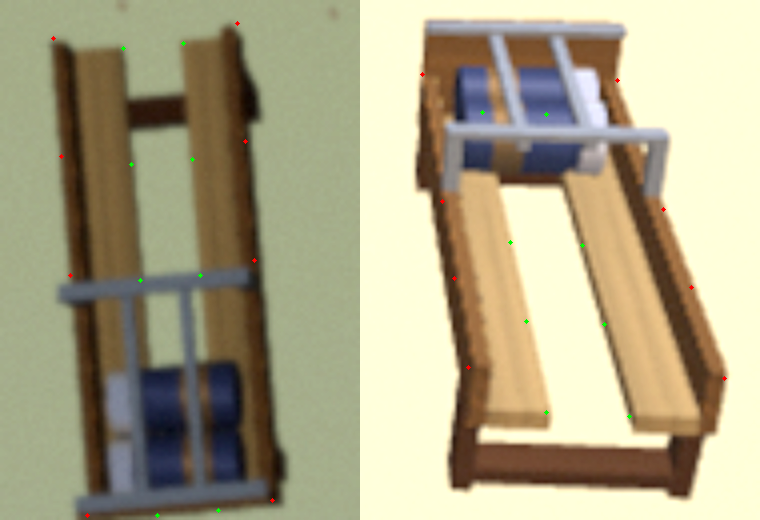

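The overlay matches the chute edges in both views (gap 43.5 mm, length right). The jar is at (0.436,-0.328) with its lid direction at 51°. I'll turn first, then move over it.

drive_tool --moves '[[[0,0,-0.141],[0,0,0],0.085],[[0,0,-0.141],[0,0,0],0.085],[[0,0,-0.141],[0,0,0],0.085],[[0,0,0],[0.049,-0.0115,0],0.085],[[0,0,0],[0.049,-0.0115,0],0.085]]' --grip_force 40

```text
time: 0.72
eef_pos: [0.3496, -0.5097, 0.2473]
tcp_rot: [0.902, 0.431, 0.0, -0.001]
contact_force: [0.9, 0.5, 0.3]
opening: 0.998
finger_force: 0.0
```

drive_tool --moves '[[[0,0,0],[0.049,-0.0115,0],0.085],[[0,0,0],[0.049,-0.0115,0],0.085],[[0,0,0],[0.049,-0.0115,0],0.085],[[0,0,0],[0.049,-0.0115,0],0.085],[[0,0,0],[0,0,0],0.085]]'

```text
time: 1.35
eef_pos: [0.4374, -0.3262, 0.2478]
tcp_rot: [0.901, 0.434, 0.0, -0.001]
contact_force: [-0.2, -0.7, 0.6]
opening: 0.996
finger_force: 0.0
```

drive_tool --moves '[[[0,0,0],[0,0,0.05],0.085],[[0,0,0],[0,0,0.05],0.085],[[0,0,0],[0,0,0.02],0.085],[[0,0,0],[0,0,0],0.085],[[0,0,0],[0,0,0],0.085]]'

```text
time: 1.98
eef_pos: [0.4369, -0.3303, 0.1295]
tcp_rot: [0.902, 0.432, 0.0, 0.001]
contact_force: [0.5, -0.0, 0.2]
opening: 0.992
finger_force: 0.0
```

```bash
python3 - <<'E'
from h import *
c=cam('scene');s=cam('top')
im=np.concatenate([cv2.resize(c['image'][90:240,170:290,::-1],None,fx=3.5,fy=3.5),cv2.resize(s['image'][150:300,380:480,::-1],None,fx=3.5,fy=3.5)],1)
cv2.imwrite('pics/near.png',cv2.convertScaleAbs(im,alpha=1.5))
st=ctrl.get_state();print(st['time'],st['eef_pos'],st['tcp_rot'],st['opening'],st['qpos'])
E
```

```text
2.075 [ 0.43726671 -0.33035573  0.13014671] [9.01862125e-01 4.32020729e-01 4.35775544e-04 1.61487502e-03] 0.9945351892773053 [-8.32142324e-01  1.37042733e-01  1.98354561e+00 -1.11437323e-04
  1.01766037e+00 -1.54753335e-01]
```

View pics/near.png

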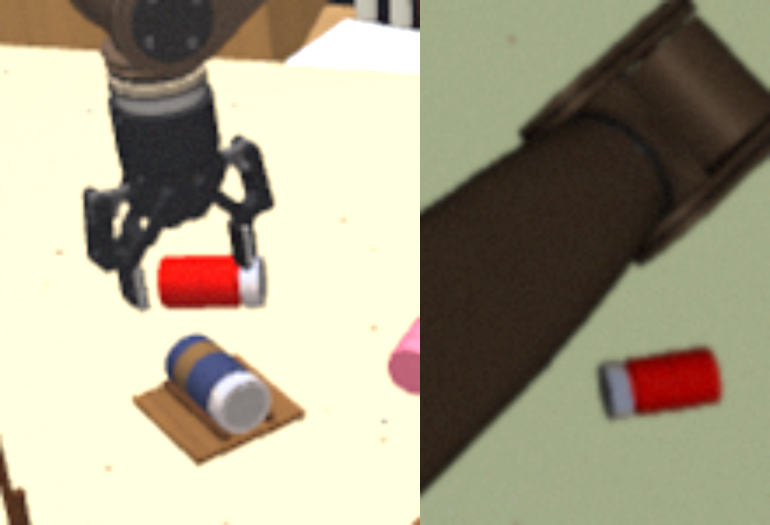

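The gripper is straddling the jar, seen in the crop at about (215,385), and it lines up with the tips at (137,305) and (243,258). The red jar stands clear behind it. Now I'll descend and grip.

drive_tool --moves '[[[0,0,0],[0,0,0.035],0.085],[[0,0,0],[0,0,0.03],0.085],[[0,0,0],[0,0,0.018],0.085],[[0,0,0],[0,0,0.01],0.085],[[0,0,0],[0,0,0],0.085]]'

```text
time: 2.7
eef_pos: [0.4367, -0.3293, 0.0354]
tcp_rot: [0.902, 0.432, -0.0, -0.0]
contact_force: [-0.8, 0.4, 0.3]
opening: 0.992
finger_force: 0.0
```

drive_tool --moves '[[[0,0,0],[0,0,0],0.06],[[0,0,0],[0,0,0],0.05],[[0,0,0],[0,0,0],0.04],[[0,0,0],[0,0,0],0.04],[[0,0,0],[0,0,0],0.04]]' --grip_force 40

```text
time: 3.32
eef_pos: [0.434, -0.3267, 0.0356]
tcp_rot: [0.902, 0.432, -0.002, -0.005]
contact_force: [-9.3, 6.3, 9.6]
opening: 0.546
finger_force: 39.7
```

drive_tool --moves '[[[0,0,0],[0,0,-0.005],0.04],[[0,0,0],[0,0,-0.02],0.04],[[0,0,0],[0,0,-0.045],0.04],[[0,0,0],[0,0,-0.055],0.04],[[0,0,0],[0,0,-0.055],0.04]]'

```text
time: 3.95
eef_pos: [0.4366, -0.3291, 0.2171]
tcp_rot: [0.902, 0.432, 0.0, 0.0]
contact_force: [0.9, -1.0, -2.6]
opening: 0.546
finger_force: 41.6
```

drive_tool --moves '[[[0,0,0],[0,0,-0.02],0.04],[[0,0,-0.157],[0,0,0],0.04],[[0,0,-0.157],[0,0,0],0.04],[[0,0,-0.157],[0,0,0],0.04],[[0,0,-0.157],[0,0,0],0.04]]'

```text
time: 4.58
eef_pos: [0.4367, -0.3292, 0.2355]
tcp_rot: [0.722, 0.691, 0.0, 0.001]
contact_force: [0.1, 0.3, -1.9]
opening: 0.547
finger_force: 41.8
```

drive_tool --moves '[[[0,0,-0.157],[0,0,0],0.04],[[0,0,0],[0,0,0],0.04],[[0,0,0],[0,0,0],0.04]]'

```text
time: 4.95
eef_pos: [0.4366, -0.3292, 0.2354]
tcp_rot: [0.669, 0.744, 0.0, 0.0]
contact_force: [-0.3, 0.3, -1.3]
opening: 0.548
finger_force: 41.7
```

```bash
python3 - <<'E'
from h import *
from scipy.spatial.transform import Rotation as R
st=ctrl.get_state();print(st['time'],st['eef_pos'],st['opening'],st['finger_force'],st['contact_force'],st['qpos'])
M=R.from_quat(st['tcp_rot']).as_matrix();print(M.round(3),'yaw x',np.degrees(np.arctan2(M[1,0],M[0,0])))
a=np.radians(6.27);g=np.array([.5169,.2394])+.085*np.array([np.cos(a),np.sin(a)]);print(g)
print('tool shift',M.T@(np.r_[g,st['eef_pos'][2]]-st['eef_pos']))
c=cam('scene');s=cam('top')
im=np.concatenate([cv2.resize(c['image'][50:250,150:350,::-1],None,fx=2,fy=2),cv2.resize(s['image'][120:320,330:530,::-1],None,fx=2,fy=2)],1)
cv2.imwrite('pics/held.png',cv2.convertScaleAbs(im,alpha=1.5))
E
```

```text
4.95 [ 0.43663317 -0.32915704  0.23539894] 0.5476729135035252 41.74170255661011 [-0.32081019  0.31158021 -1.34824335] [-8.31575386e-01  1.47748265e-02  1.90581925e+00  5.48042200e-05
  1.22059244e+00 -9.37408403e-01]
[[-0.106  0.994  0.   ]
 [ 0.994  0.106 -0.   ]
 [-0.     0.    -1.   ]] yaw x 96.06270605950354
[0.60139155 0.24868318]
tool shift [ 5.57207021e-01  2.24866563e-01 -1.02038732e-04]
```

View pics/held.png

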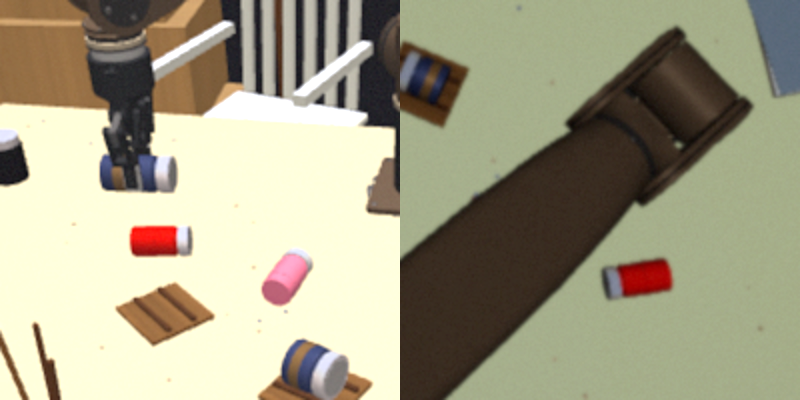

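The jar is held at its middle, the lid is towards +y (right in the scene view), and the stout jar is untouched. Now I'll carry it over to the chute.

drive_tool --moves '[[[0,0,0],[0.0264,0.01,0],0.04],[[0,0,0],[0.05,0.02,0],0.04],[[0,0,0],[0.05,0.02,0],0.04],[[0,0,0],[0.05,0.02,0],0.04],[[0,0,0],[0.05,0.02,0],0.04]]'

```text
time: 5.68
eef_pos: [0.502, -0.0928, 0.2356]
tcp_rot: [0.668, 0.744, 0.0, 0.0]
contact_force: [0.5, -0.3, -1.5]
opening: 0.545
finger_force: 41.7
```

drive_tool --moves '[[[0,0,0],[0.05,0.02,0],0.04],[[0,0,0],[0.05,0.02,0],0.04],[[0,0,0],[0.05,0.02,0],0.04],[[0,0,0],[0.05,0.02,0],0.04],[[0,0,0],[0.05,0.02,0],0.04]]'

```text
time: 6.3
eef_pos: [0.5745, 0.1668, 0.2355]
tcp_rot: [0.668, 0.744, 0.0, 0.0]
contact_force: [1.0, -0.2, -1.0]
opening: 0.542
finger_force: 41.7
```

drive_tool --moves '[[[0,0,0],[0.05,0.02,0],0.04],[[0,0,0],[0.031,0.015,0],0.04],[[0,0,0],[0,0,0],0.04],[[0,0,0],[0,0,0],0.04]]'

```text
time: 6.8
eef_pos: [0.6, 0.2488, 0.2349]
tcp_rot: [0.668, 0.744, -0.001, -0.0]
contact_force: [-0.8, -1.4, -2.8]
opening: 0.548
finger_force: 41.7
```

```bash
python3 - <<'E'
from h import *
from scipy.spatial.transform import Rotation as R
st=ctrl.get_state();print(st['time'],st['eef_pos'],st['opening'],st['contact_force'])
M=R.from_quat(st['tcp_rot']).as_matrix()
print('shift',M.T@(np.array([.6014,.2487,.099])-st['eef_pos']))
c=cam('scene');s=cam('top')
im=np.concatenate([cv2.resize(c['image'][100:300,350:550,::-1],None,fx=2,fy=2),cv2.resize(s['image'][70:270,150:350,::-1],None,fx=2,fy=2)],1)
cv2.imwrite('pics/over.png',cv2.convertScaleAbs(im,alpha=1.5))
E
```

```text
6.8 [0.59998174 0.24884785 0.23494861] 0.5480244140469271 [-0.80240045 -1.41758009 -2.77136843]
shift [-0.0002202   0.00150656  0.13594756]
```

View pics/over.png

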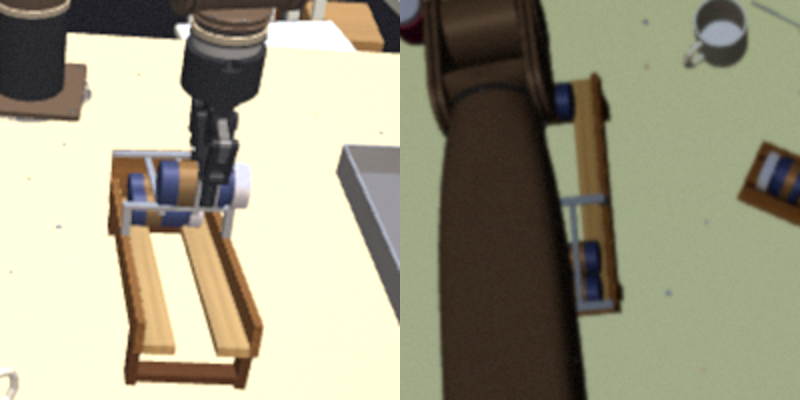

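The jar is over the open part of the chute, lid at +y. I'll check its centring across the cheeks from the body end at top (236,120) and the scene ends at (430,191) and (474,193).

```bash
python3 - <<'E'
from h import *
c=cam('top');s=cam('scene')
a=np.radians(6.27);ax=np.array([np.cos(a),np.sin(a)]);yy=np.array([-ax[1],ax[0]]);o=np.array([.5169,.2394])
def F(P): d=P[:2]-o; return (d@ax).round(4),(d@yy).round(4)
print(F(ray(c,236,120,.232)))
im=s['image'].astype(int);row=im[185:200,420:485]
for r in(4,8): print([tuple(p) for p in row[r][::2]])
for y in(-.045,0,.045):
  for z in(.208,.232,.256): print(y,z,proj(s,np.r_[o+.085*ax+y*yy,z]),proj(c,np.r_[o+.085*ax+y*yy,z]))
E
```

```text
(np.float64(0.0851), np.float64(-0.0468))
[(np.int64(64), np.int64(70), np.int64(106)), (np.int64(113), np.int64(93), np.int64(79)), (np.int64(111), np.int64(90), np.int64(73)), (np.int64(133), np.int64(138), np.int64(151)), (np.int64(15), np.int64(19), np.int64(31)), (np.int64(34), np.int64(38), np.int64(56)), (np.int64(58), np.int64(64), np.int64(95)), (np.int64(60), np.int64(65), np.int64(95)), (np.int64(58), np.int64(65), np.int64(93)), (np.int64(62), np.int64(66), np.int64(92)), (np.int64(116), np.int64(88), np.int64(57)), (np.int64(114), np.int64(87), np.int64(59)), (np.int64(114), np.int64(88), np.int64(62)), (np.int64(116), np.int64(90), np.int64(62)), (np.int64(95), np.int64(76), np.int64(58)), (np.int64(38), np.int64(37), np.int64(38)), (np.int64(24), np.int64(24), np.int64(25)), (np.int64(35), np.int64(34), np.int64(36)), (np.int64(42), np.int64(41), np.int64(44)), (np.int64(42), np.int64(42), np.int64(45)), (np.int64(42), np.int64(43), np.int64(46)), (np.int64(22), np.int64(21), np.int64(23)), (np.int64(52), np.int64(55), np.int64(77)), (np.int64(77), np.int64(80), np.int
[... 1820 characters left out ...]
)), (np.int64(194), np.int64(182), np.int64(150)), (np.int64(195), np.int64(182), np.int64(150))]
-0.045 0.208 [427.8384962  200.94077585] [236.97395239 123.1770808 ]
-0.045 0.232 [429.10755548 191.61740631] [235.29617658 120.09792759]
-0.045 0.256 [430.41395519 182.01970876] [233.55301113 116.89876747]
0 0.208 [449.32865796 201.60186367] [219.95112731 124.5498052 ]
0 0.232 [450.91485136 192.25532909] [217.94760793 121.49634153]
0 0.256 [452.54788298 182.63280359] [215.86598906 118.32385033]
0.045 0.208 [470.96830126 202.2675499 ] [202.92228894 125.92301452]
0.045 0.232 [472.87604948 192.89775392] [200.59279374 122.89525891]
0.045 0.256 [474.84033274 183.25028937] [198.17247547 119.74945623]
```

The jar is centred within about 2 mm. I'll lower it slowly, watching the force.

drive_tool --moves '[[[0,0,0],[0,0.0015,0.04],0.04],[[0,0,0],[0,0,0.04],0.04],[[0,0,0],[0,0,0.03],0.04],[[0,0,0],[0,0,0.015],0.04],[[0,0,0],[0,0,0],0.04]]'

```text
time: 7.62
eef_pos: [0.6012, 0.2488, 0.1095]
tcp_rot: [0.668, 0.744, -0.001, -0.001]
contact_force: [0.5, 0.4, -3.1]
opening: 0.544
finger_force: 41.8
```

drive_tool --moves '[[[0,0,0],[0,0,0.004],0.04],[[0,0,0],[0,0,0.003],0.04],[[0,0,0],[0,0,0.002],0.04],[[0,0,0],[0,0,0],0.04]]'

```text
time: 8.12
eef_pos: [0.6017, 0.2495, 0.1014]
tcp_rot: [0.668, 0.744, 0.0, 0.0]
contact_force: [0.2, -0.4, -2.4]
opening: 0.543
finger_force: 41.8
```

drive_tool --moves '[[[0,0,0],[0,0,0.0015],0.04],[[0,0,0],[0,0,0.0015],0.04],[[0,0,0],[0,0,0],0.04]]'

```text
time: 8.5
eef_pos: [0.6017, 0.2494, 0.0984]
tcp_rot: [0.668, 0.744, 0.0, -0.0]
contact_force: [0.3, -0.8, -0.4]
opening: 0.548
finger_force: 41.9
```

drive_tool --moves '[[[0,0,0],[0,0,0.0015],0.04],[[0,0,0],[0,0,0],0.04]]'

```text
time: 8.75
eef_pos: [0.6018, 0.2494, 0.0982]
tcp_rot: [0.668, 0.744, -0.0, -0.0]
contact_force: [-2.8, -0.6, 6.1]
opening: 0.55
finger_force: 42.3
```

The jar is resting on the runners (about 7 N). I'll open gradually, then lift straight up.

drive_tool --moves '[[[0,0,0],[0,0,0],0.055],[[0,0,0],[0,0,0],0.065],[[0,0,0],[0,0,0],0.075],[[0,0,0],[0,0,0],0.085],[[0,0,0],[0,0,0],0.085]]'

```text
time: 9.38
eef_pos: [0.6017, 0.2494, 0.0967]
tcp_rot: [0.668, 0.744, -0.0, -0.0]
contact_force: [0.9, -0.9, 0.5]
opening: 0.995
finger_force: 0.1
```

drive_tool --moves '[[[0,0,0],[0,0,-0.015],0.085],[[0,0,0],[0,0,-0.025],0.085],[[0,0,0],[0,0,-0.04],0.085],[[0,0,0],[0,0,-0.05],0.085],[[0,0,0],[0,0,-0.03],0.085]]'

```text
time: 10.0
eef_pos: [0.6028, 0.2497, 0.262]
tcp_rot: [0.668, 0.744, 0.003, 0.002]
contact_force: [0.1, -0.4, 0.4]
opening: 0.997
finger_force: 0.0
```

drive_tool --moves '[[[0,0,0],[-0.04,0,0],0.085],[[0,0,0],[-0.06,0,0],0.085],[[0,0,0],[-0.06,0,0],0.085],[[0,0,0],[-0.06,0,0],0.085],[[0,0,0],[-0.04,0,0],0.085]]'

```text
time: 10.62
eef_pos: [0.63, -0.0117, 0.2585]
tcp_rot: [0.669, 0.744, 0.0, 0.001]
contact_force: [0.7, 0.2, -0.1]
opening: 0.997
finger_force: 0.0
```

```bash
python3 - <<'E'
from h import *
c=cam('scene');s=cam('top')
im=np.concatenate([cv2.resize(c['image'][150:300,380:530,::-1],None,fx=2.6,fy=2.6),cv2.resize(s['image'][95:245,180:330,::-1],None,fx=2.6,fy=2.6)],1)
cv2.imwrite('pics/end.png',cv2.convertScaleAbs(im,alpha=1.5))
a=np.radians(6.27);ax=np.array([np.cos(a),np.sin(a)]);o=np.array([.5169,.2394])
p=proj(s,np.r_[o-.046*ax,.079]);print('expected top px',p,'crop',(p-[180,95])*2.6+[390,0]); st=ctrl.get_state();print(st['time'],st['eef_pos'])
E
```

```text
expected top px [231.78749147 183.20139906] crop [524.64747781 229.32363755]
10.725 [ 0.63026679 -0.0131815   0.25831587]
```

View pics/end.png

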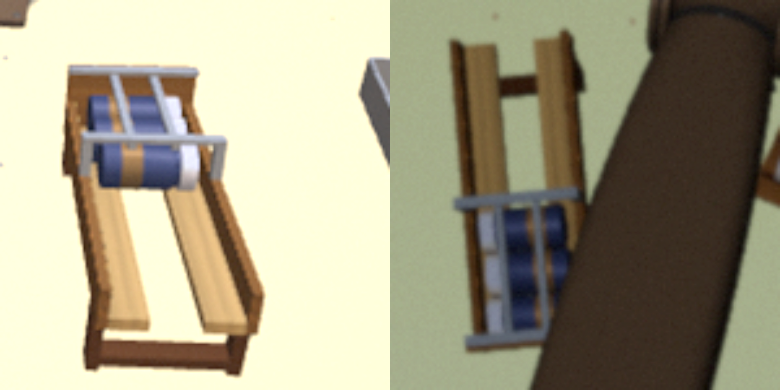

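The slim jar lies square at crop (521,228), where (525,229) was expected, under the bars and touching the waiting jars, with its lid to the left (+y). I'll let it settle briefly, then hand the job in.

drive_tool --moves '[[[0,0,0],[0,0,0],0.085],[[0,0,0],[0,0,0],0.085],[[0,0,0],[0,0,0],0.085],[[0,0,0],[0,0,0],0.085],[[0,0,0],[0,0,0],0.085]]'

```text
time: 11.35
eef_pos: [0.6297, -0.0086, 0.2568]
tcp_rot: [0.668, 0.744, -0.0, -0.0]
contact_force: [-0.0, 0.3, -0.1]
opening: 1.001
finger_force: 0.0
```

```bash
python3 -c "
from plant import ctrl
print(ctrl.sign_off())"
```

```text
the job is handed in; nothing more can be done
None
```

The slim jar is in the chute under the guard bars, resting square against the waiting jars with its lid on the +y side; the arm stayed clear of the stout jar, and the job was handed in at about 11.4 s (sign-off returned no verdict).

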